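# Park the toy vehicles in their garage bays

### The arm

A 7-joint arm with a two-finger parallel gripper is mounted at the origin on the work surface. World frame = base frame: x ahead of the robot, y to its left, z up, the work surface at z = 0. Lengths are in m, angles in rad, forces in N, time in s.
With the tool pointing down it reaches from about 0.425 to 0.95 m from the base axis. Payload 4.7 kg.
Tool frame: the origin (TCP) lies midway between the tips of the shut fingers; the grasp point (between the pads) lies 19 mm behind it (grasp_offset is the distance from the TCP to the grasp point, in m); z points along the fingers, y is the line along which they close (so a half turn about z gives the same grasp; the last joint's range is limited). The gripper opens to 87 mm and grips with 3 to 60 N. Pads are 19 mm wide; open, the fingers measure 117 mm over their backs; the gripper's body (75 mm by 190 mm) begins 51 mm behind the grasp point.
Start: joints at [-1.231, 0.469, -0.049, 1.532, 0.024, 1.141, -0.082], TCP at [0.243, 0.63, 0.223] pointing down, gripper open.
Joint ranges: [-2.59, 2.59], [-0.33, 1.99], [-1.39, 1.29], [0.1, 2.45], [-1.04, 4.18], [0.21, 1.99], [-2.66, 2.66]. Speed limits (rad/s): [2.57, 2.57, 3.14, 3.14, 3.14, 3.14, 3.14].

### API

Orientations are given as a rotation vector (axis times angle).
In Python, from station import * gives the robot as it stands.
- The arm moves only by the tool servo_tool, never from a script. Its argument "series" is a list of rows, each a list of 5 numbers: the shift along the tool's x, y, z in units of 500 mm (1.0 is 500 mm), then the turn about the tool's z in units of 60 degrees (1.0 is 60 degrees), then the opening, from 0 (shut) to 1 (fully open). A call has 1 to 5 rows; each row is the pose to reach, as a shift and turn from the pose commanded when the call began, along the tool's axes at that moment; what a row does not reach only later rows make up. A row lasts 1/8 s, in which the tool goes at most 62.5 mm and 10.7 degrees, less where a joint would pass 70% of its speed; a pose out of reach is approached as far as the arm can. A call with a number of a shift or a turn outside -1 to 1 is refused whole. A call with a gripper value outside its range is refused whole. The fingers move at their own pace and stop on an object; "force" is the grip in N (left out, the last holds). Time passes only in rows, so rows that repeat a pose let the fingers close. It gives the time, the measured TCP pose, the force, the opening and the grip force at its end, in the units of the state.
- get_state(): the state, without advancing time (a new reading comes with each control period).
- grab_frame(name): name is "scene" or "top"; returns the picture (480x640x3 uint8, red, green, blue); there is no depth.
- get_calibration(name): a dict with "fx", "fy", "cx", "cy" (pixels), "R" (3x3) and "t" (3): a world point X has camera coordinates R X + t. Camera axes: x right, y down, z forward; pixel columns grow to the right and rows downward; lengths in m; the calibration is good to about 2 mm. A picture is of the moment at which its call begins. get_calibration takes no time and is no camera call.
- hand_in(): hands the job in; it is judged then, once.
Trained networks look in the newest picture that a camera, given by its name, has taken for a name from the list of things; names that differ only in an ending like _2 or _b are one class to them, and where a whole thing is asked for, a point or a joint stands for the part that bears it (a point fixed in the world has none). Each returns a list of dicts, best first, with "p" (0 to 1); they miss things now and then, are a little off and sometimes report something else, mostly with a low value. They report only what shows in the picture. A call takes as long as a camera call. They do not tell look-alikes from the thing itself.
- cut_out(query, camera): "mask" (480x640 bool, what is visible of it) and "box" ([centre column, centre row, width, height] in pixels, round what is visible of it).
The state is a dict: "clock": time; "joint_pos": joint angles; "joint_vel": joint speeds; "effort": joint torques, N m; "eef_pos": TCP position; "eef_rot": TCP orientation; "wrist_force": force on the tool from outside, world axes, zero at the start; "wrist_torque": the same for the moment, N m; "gripper_width": finger opening in m; "finger_force": force on a finger pad.
Only numpy, scipy, OpenCV 4.12 (cv2) and the standard library are available. Lean on these libraries where they do the work, as an engineer would, in place of code of your own. Each camera call takes 0.05 s, during which the arm holds its last target. There are 200 camera calls.

### The job

The roof is off the wooden toy garage: put the three toy vehicles standing on the shelf into its sunken bays one by one, wheels down on the bay floor, each in the bay that fits its length (limousine in the longest, tanker truck in the middle-sized one, jeep in the shortest). Either end may face the front. Let each down gently rather than dropping it from a height, and leave the other things on the shelf where they are.

Things in the scene. Friction and masses are not known exactly. Their poses are not given: they have to be found in the camera images.
- limousine: Silver die-cast stretch limousine, 180 mm long (x, bonnet at +x), 54 wide (y), 50 high, about 0.26 kg. Origin at its centre on the ground under the wheels, z up. Flat sides 54 mm apart from 8 to 36 mm height; above that a cabin 46 mm wide and 112 mm long. Stands on its wheels on the shelf at the start.
- tanker: Yellow plastic tanker truck, 140 mm long (x, cab at +x), 52 wide (y), 66 high, about 0.14 kg. Origin at its centre on the ground under the wheels, z up. The tank and the cab are both 52 mm wide; sides flat from about 30 to 50 mm height. Stands on its wheels at the start.
- jeep: Green plastic open jeep, 96 mm long (x, bonnet at +x, spare wheel at -x), 54 wide (y), 62 high, about 0.09 kg. Origin at its centre on the ground under the wheels, z up. Sides 54 mm apart from the ground to 41 mm height (flat body from 13 mm, low side walls 33 to 41 mm). Stands on its wheels at the start.
- garage: Wooden toy garage base, roof off, fixed: block 228 (x) x 280 (y) x 24 mm high with three sunken bays side by side, running along its x, each 70 mm wide, 16 deep with dark wood floors (floor 8 mm, rim 24 mm above the shelf), 22 mm of wood between them. Corner posts 9 mm square, 60 mm high, at x +-107, y +-133 mm. Origin under its centre, z up.
- bay_long (a point): Centre of the floor of the longest bay (200 mm long in x, 70 wide in y), at garage y = +92 mm; axes parallel to the garage's.
- bay_short (a point): Centre of the floor of the shortest bay (116 x 70 mm), in the middle of the garage; axes parallel to the garage's.
- bay_medium (a point): Centre of the floor of the middle-sized bay (160 x 70 mm), at garage y = -92 mm; axes parallel to the garage's.
- candle: Bystander: white ceramic candle jar, 76 mm across, 84 high, loose; origin under its centre.
- dish: Bystander: terracotta key dish, 110 mm across, 30 high, loose; origin under its centre.
- glasses_case: Bystander: grey spectacles case, 62 (x) x 160 (y) x 34 mm high, loose; origin under its centre.
- brush: Bystander: wooden clothes brush, 190 (x) x 48 (y) x 32 mm high, lying bristles down, loose; origin under its centre.
Not all that is in view belongs to the job. Several things have the shape of the tanker; the one meant has the colours described above.

How it is judged:
By the outcome, as a careful person would: the job done as asked, in the order asked, and still so for the second after the job is handed in, with the robot touching nothing.
It also fails if it takes over 72 s, if anything falls off the work surface, if the arm or the gripper's body presses on something with over 40 N, if the wrist force passes 120 N, or if a joint passes its speed limit or range.

## Working session

There is one attempt and no reset: what is moved stays moved. The work goes in short steps, Python scripts to look and compute and a tool call to move; the robot and the scene stay as the last step left them, time stands still between calls to the robot, and variables do not carry over. Pictures are saved under pics/ and viewed, at most 10 in all, crops included, and the job is handed in when it is done.

Besides the shell and the picture viewer there is one more tool, called after "Emit:" in YAML: its name, and indented under it one key for each argument. servo_tool: Moves the arm, as the interface text tells. Its arguments: {"type":"object","properties":{"series":{"type":"array","items":{"type":"array","items":{"type":"number","minimum":-1,"maximum":1}}},"force":{"type":"number"}},"required":["series"]}

```bash
mkdir -p pics; cat > h.py <<'E'
from station import *
import numpy as np, cv2
def save(n,img): cv2.imwrite('pics/'+n, img[:,:,::-1])
def ray(c,px):
    k=get_calibration(c);R=np.array(k['R']);t=np.array(k['t'])
    d=R.T@np.array([(px[0]-k['cx'])/k['fx'],(px[1]-k['cy'])/k['fy'],1.]);return -R.T@t,d
def atz(c,px,z):
    o,d=ray(c,px);return o+d*(z-o[2])/d[2]
def proj(c,X):
    k=get_calibration(c);p=np.array(k['R'])@np.array(X)+np.array(k['t']);return np.array([k['fx']*p[0]/p[2]+k['cx'],k['fy']*p[1]/p[2]+k['cy']])
def tri(p1,p2):
    o1,d1=ray('scene',p1);o2,d2=ray('top',p2);A=np.stack([d1,-d2],1);s=np.linalg.lstsq(A,o2-o1,rcond=None)[0]
    a=o1+s[0]*d1;b=o2+s[1]*d2;return (a+b)/2,np.linalg.norm(a-b)
E
python3 - <<'E'
from h import *
a=grab_frame('scene');b=grab_frame('top');save('s1.png',a);save('t1.png',b)
for c in('scene','top'):
    k=get_calibration(c);R=np.array(k['R']);print(c,k['fx'],-R.T@np.array(k['t']),R.round(2).tolist())
    for q in('limousine','tanker','jeep','garage'):
        for r in cut_out(q,c):
            m=r['mask'].astype(np.uint8);pts=cv2.findNonZero(m);print(c,q,round(r['p'],2),np.round(r['box']),[np.round(v,1) for v in cv2.minAreaRect(pts)] if pts is not None else 0, cv2.mean(a if c=='scene' else b,m)[:3])
s=get_state();print(s['clock'],s['eef_pos'],s['eef_rot'],s['gripper_width'])
E
```

```text
scene 507.46808652391127 [ 1.24135615 -0.36486524  0.9543055 ] [[0.5, 0.87, -0.01], [0.63, -0.37, -0.68], [-0.6, 0.34, -0.73]]
scene limousine 0.9 [427. 209.  46.  59.] [array([423.9, 207.9]), array([60.9, 24.9]), np.float64(58.2)] (200.63178294573643, 196.06046511627906, 186.45116279069768)
scene tanker 0.97 [340. 258.  49.  52.] [array([339.3, 258.2]), array([59. , 30.6]), np.float64(42.1)] (193.15109890109892, 175.00068681318683, 87.97802197802199)
scene tanker 0.7 [340. 149.  53.  29.] [array([338. , 147.7]), array([47.2, 25.6]), np.float64(6.1)] (49.503368623676614, 78.03272377285852, 134.8864292589028)
scene tanker 0.55 [305. 377.  72.  48.] [array([308.6, 376.7]), array([36.5, 70.7]), np.float64(80.5)] (60.03033131124592, 97.98553429771349, 170.46616892207186)
scene jeep 0.84 [391. 231.  34.  36.] [array([387. , 232.8]), array([39.5, 26.5]), np.float64(47.3)] (68.06601466992664, 122.74449877750611, 74.76283618581907)
scene garage 0.64 [218. 318. 160. 138.] [array([215.4, 315.4]), array([ 99.3, 137.3]), np.float64(69.3)] (186.47284261753714, 153.07352046580343, 107.235508820717
[... 655 characters left out ...]
[392.3, 114.2]), array([59.4, 30.3]), np.float64(14.0)] (48.54169360051713, 97.7634130575307, 188.40594699418227)
top tanker 0.76 [193. 380.  62.  64.] [array([192.5, 380.3]), array([66.2, 30.8]), np.float64(47.4)] (53.81892778993435, 103.85995623632385, 185.73304157549234)
top jeep 0.87 [234. 218.  24.  39.] [array([234.5, 217. ]), array([40., 27.]), np.float64(90.0)] (60.40609137055838, 150.73604060913706, 75.98274111675127)
top garage 0.88 [440. 213. 131.  99.] [array([442.4, 212.6]), array([128.2,  99.1]), np.float64(2.0)] (192.4594430992736, 156.31399169837428, 102.5097717052923)
0.5 [0.24328457 0.62961188 0.22251848] [-5.76054483e-01 -3.08826336e+00  7.07353082e-05] 0.08746427269999811
```

View pics/s1.png

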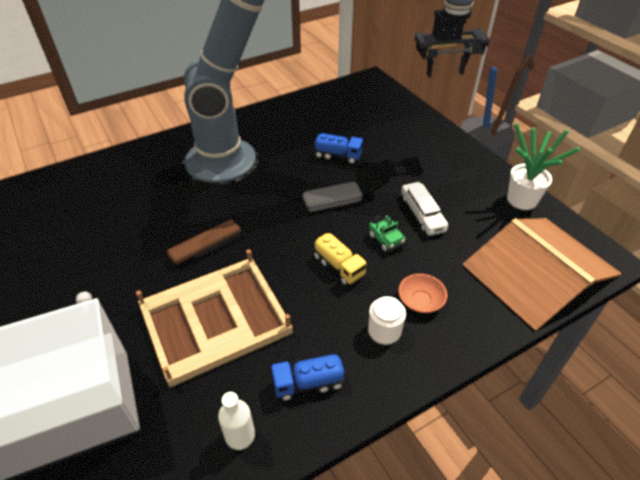

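View pics/t1.png

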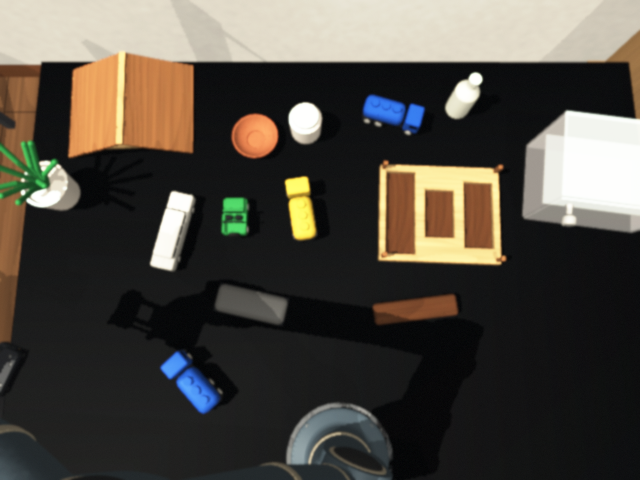

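The top view shows the limousine at (173,230), the jeep at (235,217) and the garage at (440,213), with the longest bay on the left at column 400 and the medium one at 479. Three things have the tanker's shape: yellow (301,208), blue (394,115) and blue (193,380). The task asks for yellow, so (301,208) is the one meant. I'll confirm it in a crop and fit poses from both views.

```bash
cat > fit.py <<'E'
from h import *
from scipy.optimize import minimize
def box(x0,x1,w,z0,z1,y=0): return np.array([[a,y+b,c] for a in(x0,x1) for b in(-w/2,w/2) for c in(z0,z1)])
M={'limousine':[box(-.09,.09,.054,.004,.036),np.vstack([box(-.056,.056,.054,.03,.036),box(-.05,.05,.046,.036,.05)])],
 'tanker':[box(-.07,.07,.052,.006,.055),box(-.065,.065,.03,.05,.064)],
 'jeep':[box(-.048,.048,.054,.004,.041)],
 'garage':[box(-.114,.114,.28,0,.024)]+[box(sx*.107-.0045,sx*.107+.0045,.009,0,.06,sy*.133) for sx in(-1,1) for sy in(-1,1)]}
def place(P,p):
    c,s=np.cos(p[3]),np.sin(p[3]);return P@np.array([[c,s,0],[-s,c,0],[0,0,1]])+p[:3]
S=4
def render(n,c,p):
    m=np.zeros((480*S,640*S),np.uint8)
    for P in M[n]:
        q=np.array([proj(c,X) for X in place(P,p)])*S+S/2-.5
        cv2.fillConvexPoly(m,cv2.convexHull(np.round(q*16).astype(np.int32)),255,shift=4)
    return cv2.resize(m,(640,480),interpolation=cv2.INTER_AREA)/255.
def iou(a,b): return np.minimum(a,b).sum()/np.maximum(a,b).sum()
def fit(n,masks,p0):
    f=lambda v:-sum(iou(render(n,c,p0+v*[.01,.01,.01,.1]),m) for c,m in masks.items())
    best=min((minimize(f,d,method='Nelder-Mead',options=dict(initial_simplex=np.vstack([d,d+np.eye(4)*1.0]),maxiter=120)) for d in (np.zeros(4),)),key=lambda r:r.fun)
    return p0+best.x*[.01,.01,.01,.1],best.fun
E
python3 - <<'E'
from fit import *
a=grab_frame('scene');b=grab_frame('top');im={'scene':a,'top':b}
ov=b.copy();res={}
g=lambda c,q,xy:min(cut_out(q,c),key=lambda r:np.hypot(r['box'][0]-xy[0],r['box'][1]-xy[1]))
for q,s,t,y in(('limousine',(427,209),(172,230),-.26),('tanker',(340,258),(302,209),.1),('jeep',(391,231),(234,218),0),('garage',(218,318),(440,213),0.)):
    ms={'scene':g('scene',q,s)['mask']*1.,'top':g('top',q,t)['mask']*1.}
    if q=='garage': # fill hull so that the bays count
        pass
    p0=np.append(atz('top',t,.03)*[1,1,0],y)
    p,f=fit(q,ms,p0);res[q]=p
    print(q,p.round(4),np.degrees(p[3]).round(1),f.round(3),[round(iou(render(q,c,p),m),2) for c,m in ms.items()])
    z0=p.copy();z0[2]=0
    for c in im:
        cs,_=cv2.findContours((render(q,c,z0)>.5).astype(np.uint8),0,1);im[c]=cv2.drawContours(im[c].copy(),cs,-1,(255,0,255),1)
p=res['garage'];
for y,l in((.092,.2),(0,.116),(-.092,.16)):
    B=np.array([[sx*l/2,y+sy*.035,.024] for sx,sy in((-1,-1),(1,-1),(1,1),(-1,1))])
    for c in im: cv2.polylines(im[c],[np.round([proj(c,X) for X in place(B,p*[1,1,0,1])]).astype(int)],True,(0,255,255),1)
print('post tops',[ [proj(c,X).round() for X in place(np.array([[.107,.133,.06],[.107,-.133,.06],[-.107,.133,.06],[-.107,-.133,.06]]),p*[1,1,0,1])] for c in ('top',)])
np.save('res.npy',res,allow_pickle=True)
A=cv2.resize(im['top'][150:280,140:520],None,fx=2.1,fy=2.1,interpolation=cv2.INTER_CUBIC);Bc=cv2.resize(im['scene'][170:385,130:460],None,fx=1.45,fy=1.45)
Bc=cv2.copyMakeBorder(Bc,0,0,0,A.shape[1]-Bc.shape[1],0);save('c1.png',np.vstack([A,Bc]))
E
```

```text
Traceback (most recent call last):
  File "fit.py", line 20, in fit
    best=min((minimize(f,d,method='Nelder-Mead',options=dict(initial_simplex=np.vstack([d,d+np.eye(4)*1.0]),maxiter=120)) for d in (np.zeros(4),)),key=lambda r:r.fun)
  File "fit.py", line 20, in <genexpr>
    best=min((minimize(f,d,method='Nelder-Mead',options=dict(initial_simplex=np.vstack([d,d+np.eye(4)*1.0]),maxiter=120)) for d in (np.zeros(4),)),key=lambda r:r.fun)
              ~~~~~~~~^^^^^^^^^^^^^^^^^^^^^^^^^^^^^^^^^^^^^^^^^^^^^^^^^^^^^^^^^^^^^^^^^^^^^^^^^^^^^^^^^^^^^^^^^^^^^^^^^^^
  File "fit.py", line 19, in <lambda>
    f=lambda v:-sum(iou(render(n,c,p0+v*[.01,.01,.01,.1]),m) for c,m in masks.items())
                ~~~^^^^^^^^^^^^^^^^^^^^^^^^^^^^^^^^^^^^^^^^^^^^^^^^^^^^^^^^^^^^^^^^^^^
  File "fit.py", line 19, in <genexpr>
    f=lambda v:-sum(iou(render(n,c,p0+v*[.01,.01,.01,.1]),m) for c,m in masks.items())
                        ~~~~~~^^^^^^^^^^^^^^^^^^^^^^^^^^^
  File "fit.py", line 14, in render
    q=np.array([proj(c,X) for X in place(P,p)])*S+S/2-.5
                ~~~~^^^^^
  File "h.py", line 10, in proj
    k=get_calibration(c);p=np.array(k['R'])@np.array(X)+np.array(k['t']);return np.array([k['fx']*p[0]/p[2]+k['cx'],k['fy']*p[1]/p[2]+k['cy']])
ValueError: time passes only in moves, steps and waits
```

```bash
cat >> h.py <<'E'
import functools
get_calibration=functools.cache(get_calibration)
E
cat > m1.py <<'E'
from fit import *
a=grab_frame('scene');b=grab_frame('top');im={'scene':a,'top':b}
res={}
g=lambda c,q,xy:min(cut_out(q,c),key=lambda r:np.hypot(r['box'][0]-xy[0],r['box'][1]-xy[1]))
for q,s,t,y in(('limousine',(427,209),(172,230),-.26),('tanker',(340,258),(302,209),.1),('jeep',(391,231),(234,218),0),('garage',(218,318),(440,213),0.)):
    ms={'scene':g('scene',q,s)['mask']*1.,'top':g('top',q,t)['mask']*1.}
    p0=np.append(atz('top',t,.03)*[1,1,0],y)
    p,f=fit(q,ms,p0);res[q]=p
    print(q,p.round(4),np.degrees(p[3]).round(1),f.round(3),[round(iou(render(q,c,p),m),2) for c,m in ms.items()])
    z0=p.copy();z0[2]=0
    for c in im:
        cs,_=cv2.findContours((render(q,c,z0)>.5).astype(np.uint8),0,1);im[c]=cv2.drawContours(im[c].copy(),cs,-1,(255,0,255),1)
p=res['garage'];
for y,l in((.092,.2),(0,.116),(-.092,.16)):
    B=np.array([[sx*l/2,y+sy*.035,.024] for sx,sy in((-1,-1),(1,-1),(1,1),(-1,1))])
    for c in im: cv2.polylines(im[c],[np.round([proj(c,X) for X in place(B,p*[1,1,0,1])]).astype(int)],True,(0,255,255),1)
np.save('res.npy',res,allow_pickle=True)
A=cv2.resize(im['top'][150:280,140:520],None,fx=2.1,fy=2.1,interpolation=cv2.INTER_CUBIC);Bc=cv2.resize(im['scene'][170:385,130:460],None,fx=1.45,fy=1.45)
Bc=cv2.copyMakeBorder(Bc,0,0,0,A.shape[1]-Bc.shape[1],0);save('c1.png',np.vstack([A,Bc]))
E
python3 m1.py
```

```text
limousine [ 0.5022  0.3842  0.0027 -0.2467] -14.1 -1.735 [np.float64(0.86), np.float64(0.88)]
tanker [0.5514 0.0844 0.0074 0.157 ] 9.0 -1.821 [np.float64(0.87), np.float64(0.95)]
jeep [ 0.5351  0.2376  0.0091 -0.04  ] -2.3 -1.65 [np.float64(0.81), np.float64(0.84)]
garage [ 0.545  -0.2383  0.0032 -0.0387] -2.2 -1.963 [np.float64(0.98), np.float64(0.98)]
```

View pics/c1.png

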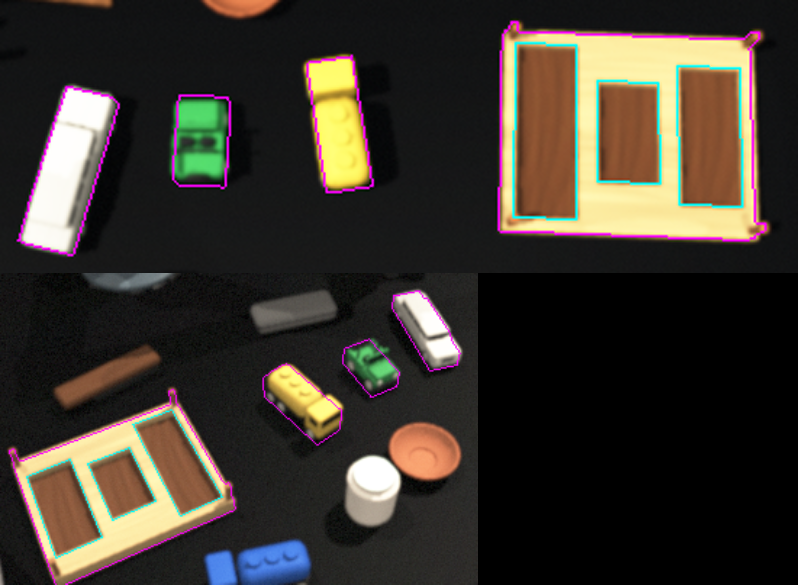

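The crop confirms the yellow tanker at top (301,208). The outlines match in both views and the fitted heights put everything on the shelf. Next is the limousine.

```bash
cat > go.py <<'E'
import sys
from h import *
from scipy.spatial.transform import Rotation as Ro
# args: x,y,z,yaw_deg (object long axis) waypoints -> row numbers from the present pose
s=get_state();R=Ro.from_rotvec(s['eef_rot']).as_matrix();p=np.array(s['eef_pos'])
yaw=np.degrees(np.arctan2(R[1,0],R[0,0]))
print('t',round(s['clock'],2),'pos',p.round(4),'yaw',yaw.round(2),'w',round(s['gripper_width'],4),'F',np.round(s['wrist_force'],1),'q',np.round(s['joint_pos'],2))
for a in sys.argv[1:]:
    w=np.array([float(v) for v in a.split(',')]);d=R.T@(w[:3]-p)/.5
    dy=(w[3]-yaw+90)%180-90
    print(a,d.round(4),round(-dy/60,4))
E
python3 go.py 0.5022,.3842,.12,-14.1 0.5022,.3842,.018,-14.1
```

```text
t 1.2 pos [0.2433 0.6296 0.2226] yaw 158.87 w 0.0871 F [-0.8  0.   0.6] q [-1.23  0.47 -0.05  1.53  0.02  1.14 -0.08]
0.5022,.3842,.12,-14.1 [-0.6599 -0.2712  0.2051] -0.1172
0.5022,.3842,.018,-14.1 [-0.66   -0.2712  0.4091] -0.1172
```

Emit:
servo_tool:
  series:
    - [-0.66,-0.271,0.205,-0.117,1]
    - [-0.66,-0.271,0.205,-0.117,1]
    - [-0.66,-0.271,0.205,-0.117,1]
    - [-0.66,-0.271,0.205,-0.117,1]
    - [-0.66,-0.271,0.205,-0.117,1]
  force: 20

```text
clock: 1.82
eef_pos: [0.4627, 0.4218, 0.136]
eef_rot: [0.386, 3.117, 0.001]
wrist_force: [0.2, 0.0, -0.4]
gripper_width: 0.0873
finger_force: 0.0
```

Emit:
servo_tool:
  series:
    - [0,0,0,0,1]

```text
clock: 1.95
eef_pos: [0.4661, 0.4164, 0.1348]
eef_rot: [0.403, 3.114, -0.008]
wrist_force: [-1.6, -0.0, -0.8]
gripper_width: 0.0872
finger_force: 0.0
```

```bash
python3 go.py 0.5022,.3842,.12,-14.1 0.5022,.3842,.018,-14.1
```

```text
t 1.95 pos [0.4661 0.4164 0.1348] yaw 165.26 w 0.0872 F [-1.6 -0.  -0.8] q [-0.79  0.47 -0.01  1.75  0.01  0.93  0.51]
0.5022,.3842,.12,-14.1 [-0.0861 -0.0438  0.0299] -0.0106
0.5022,.3842,.018,-14.1 [-0.0857 -0.0428  0.2339] -0.0106
```

Emit:
servo_tool:
  series:
    - [-0.086,-0.044,0.03,-0.01,1]
    - [-0.086,-0.044,0.03,-0.01,1]
    - [-0.086,-0.044,0.13,-0.01,1]
    - [-0.086,-0.044,0.13,-0.01,1]

```text
clock: 2.45
eef_pos: [0.4944, 0.3905, 0.0682]
eef_rot: [-0.366, -3.114, 0.008]
wrist_force: [-0.6, -0.0, -0.5]
gripper_width: 0.0871
finger_force: 0.0
```

```bash
python3 go.py 0.5022,.3842,.018,-14.1
```

```text
t 2.45 pos [0.4944 0.3905 0.0682] yaw 166.58 w 0.0871 F [-0.6 -0.  -0.5] q [-0.73  0.56 -0.01  1.78  0.01  0.81  0.6 ]
0.5022,.3842,.018,-14.1 [-0.0187 -0.008   0.1004] 0.0113
```

Emit:
servo_tool:
  series:
    - [-0.018,-0.008,0.04,0.01,1]
    - [-0.018,-0.008,0.04,0.01,1]
    - [-0.018,-0.008,0.04,0.01,1]

```text
clock: 2.82
eef_pos: [0.5061, 0.3856, 0.0521]
eef_rot: [0.386, 3.117, 0.002]
wrist_force: [-0.4, 0.1, -0.2]
gripper_width: 0.0871
finger_force: 0.0
```

```bash
python3 go.py 0.5022,.3842,.018,-14.1
```

```text
t 2.83 pos [0.5061 0.3856 0.0521] yaw 165.87 w 0.0871 F [-0.4  0.1 -0.2] q [-0.71  0.59 -0.01  1.78  0.01  0.78  0.6 ]
0.5022,.3842,.018,-14.1 [ 0.0069 -0.0047  0.0682] -0.0005
```

Emit:
servo_tool:
  series:
    - [0.007,-0.005,0.068,0,1]
    - [0.007,-0.005,0.068,0,1]
    - [0.007,-0.005,0.068,0,1]

```text
clock: 3.2
eef_pos: [0.5022, 0.3844, 0.0185]
eef_rot: [0.386, 3.117, 0.002]
wrist_force: [0.1, 0.6, 0.1]
gripper_width: 0.0869
finger_force: 0.0
```

Emit:
servo_tool:
  series:
    - [0,0,0,0,0.5]
    - [0,0,0,0,0.5]
    - [0,0,0,0,0.4]
    - [0,0,0,0,0.4]
    - [0,0,0,0,0.4]
  force: 20

```text
clock: 3.82
eef_pos: [0.5017, 0.384, 0.0174]
eef_rot: [0.386, 3.117, 0.001]
wrist_force: [-0.3, 0.8, 0.2]
gripper_width: 0.0539
finger_force: 19.9
```

```bash
python3 go.py 0.5022,.3842,.018,-14.1
```

```text
t 3.83 pos [0.5017 0.384  0.0174] yaw 165.89 w 0.0539 F [-0.3  0.8  0.2] q [-0.71  0.63 -0.01  1.8   0.01  0.71  0.6 ]
0.5022,.3842,.018,-14.1 [-0.0009  0.0006 -0.0011] -0.0002
```

```bash
python3 go.py 0.5022,.384,.15,-14.1 0.5486,-.1464,.15,-2.2
```

```text
t 3.83 pos [0.5017 0.384  0.0174] yaw 165.89 w 0.0539 F [-0.3  0.8  0.2] q [-0.71  0.63 -0.01  1.8   0.01  0.71  0.6 ]
0.5022,.384,.15,-14.1 [-0.0011  0.0004 -0.2651] -0.0002
0.5486,-.1464,.15,-2.2 [-0.3497 -1.0058 -0.2657] -0.1985
```

Emit:
servo_tool:
  series:
    - [0,0,-0.05,0,0.4]
    - [0,0,-0.15,0,0.4]
    - [0,0,-0.265,0,0.4]
    - [0,0,-0.265,0,0.4]
  force: 30

```text
clock: 4.32
eef_pos: [0.5038, 0.3856, 0.1545]
eef_rot: [0.385, 3.111, 0.011]
wrist_force: [-0.6, 0.6, -2.8]
gripper_width: 0.0541
finger_force: 29.9
```

```bash
python3 go.py  0.5486,-.1464,.15,-2.2
```

```text
t 4.33 pos [0.5038 0.3856 0.1545] yaw 165.88 w 0.0541 F [-0.6  0.6 -2.8] q [-0.72  0.46 -0.    1.71  0.    0.96  0.6 ]
0.5486,-.1464,.15,-2.2 [-0.3464 -1.01    0.003 ] -0.1987
```

Emit:
servo_tool:
  series:
    - [-0.32,-0.95,0,-0.2,0.4]
    - [-0.32,-0.95,0,-0.2,0.4]
    - [-0.32,-0.95,0,-0.2,0.4]
    - [-0.32,-0.95,0,-0.2,0.4]
    - [-0.32,-0.95,0,-0.2,0.4]

```text
clock: 4.95
eef_pos: [0.5244, 0.0698, 0.1479]
eef_rot: [-0.057, -3.138, 0.001]
wrist_force: [0.8, 0.8, -3.4]
gripper_width: 0.0538
finger_force: 29.9
```

```bash
python3 go.py  0.5486,-.1464,.15,-2.2
```

```text
t 4.95 pos [0.5244 0.0698 0.1479] yaw 177.9 w 0.0538 F [ 0.8  0.8 -3.4] q [-0.23  0.32  0.03  1.96 -0.01  0.87  1.33]
0.5486,-.1464,.15,-2.2 [-0.0642 -0.4304 -0.0041] 0.0017
```

Emit:
servo_tool:
  series:
    - [-0.064,-0.43,0,0,0.4]
    - [-0.064,-0.43,0,0,0.4]
    - [-0.064,-0.43,0,0,0.4]
    - [-0.064,-0.43,0,0,0.4]
    - [-0.064,-0.43,0,0,0.4]

```text
clock: 5.58
eef_pos: [0.5481, -0.1475, 0.1477]
eef_rot: [-0.067, -3.137, 0.002]
wrist_force: [-0.6, 0.7, -3.8]
gripper_width: 0.0538
finger_force: 29.9
```

Emit:
servo_tool:
  series:
    - [0,0,0,0,0.4]
    - [0,0,0,0,0.4]

```text
clock: 5.82
eef_pos: [0.5497, -0.1419, 0.1489]
eef_rot: [-0.053, -3.14, -0.002]
wrist_force: [0.4, 0.2, -4.0]
gripper_width: 0.0535
finger_force: 29.9
```

```bash
python3 go.py  0.5486,-.1464,.05,-2.2
```

```text
t 5.83 pos [ 0.5497 -0.1419  0.1489] yaw 178.05 w 0.0535 F [ 0.4  0.2 -4. ] q [ 0.1   0.37  0.11  1.88 -0.05  0.9   1.76]
0.5486,-.1464,.05,-2.2 [ 0.0016 -0.0092  0.1979] 0.0041
```

Emit:
servo_tool:
  series:
    - [0.002,-0.009,0.17,0.004,0.4]
    - [0.002,-0.009,0.17,0.004,0.4]
    - [0.002,-0.009,0.17,0.004,0.4]
    - [0.002,-0.009,0.17,0.004,0.4]

```text
clock: 6.32
eef_pos: [0.5501, -0.1478, 0.0659]
eef_rot: [0.062, 3.139, -0.0]
wrist_force: [0.3, 0.4, -2.5]
gripper_width: 0.0538
finger_force: 29.9
```

```bash
python3 go.py  0.5486,-.1464,.026,-2.2; python3 -c "
from h import *
a=grab_frame('scene');b=grab_frame('top')
save('v4.png',np.hstack([cv2.resize(a[230:400,120:320],(400,340)),cv2.resize(b[140:310,350:550],(400,340))]))"
```

```text
t 6.33 pos [ 0.5501 -0.1478  0.0659] yaw 177.72 w 0.0538 F [ 0.3  0.4 -2.5] q [ 0.11  0.48  0.1   1.94 -0.07  0.72  1.78]
0.5486,-.1464,.026,-2.2 [0.0034 0.0026 0.0797] -0.0013
```

View pics/v4.png

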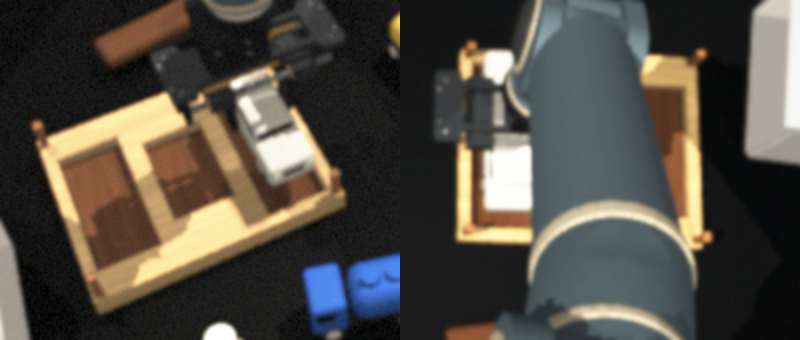

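The limousine hangs level over the long bay (top crop, columns 480-530, rows 52-212). I'll check where it sits along x.

```bash
python3 -c "
from fit import *
b=grab_frame('top')
for z in(.06,.08): print(atz('top',(350+508/2,140+52/2),z),atz('top',(350+508/2,140+212/2),z))
r=[x for x in cut_out('limousine','top')];print([(x['box'],x['p']) for x in r])
for z in (.0479,):
  print(cv2.boundingRect((render('limousine','top',np.array([.5501,-.1478,z,-.0387]))>.5).astype(np.uint8)))
"
```

```text
[ 0.64707008 -0.61845303  0.06      ] [ 0.4590722  -0.59828779  0.06      ]
[ 0.6403054  -0.60595663  0.08      ] [ 0.45580988 -0.58616707  0.08      ]
[([402.9, 204.6, 27.5, 79.3], 0.62)]
(390, 165, 27, 82)
```

Emit:
servo_tool:
  series:
    - [0.003,0.003,0.04,0,0.4]
    - [0.003,0.003,0.06,0,0.4]
    - [0.003,0.003,0.072,0,0.4]
    - [0.003,0.003,0.076,0,0.4]
    - [0.003,0.003,0.076,0,0.4]

```text
clock: 7.15
eef_pos: [0.5478, -0.1469, 0.0269]
eef_rot: [0.065, 3.14, -0.0]
wrist_force: [1.3, 1.2, -2.5]
gripper_width: 0.0537
finger_force: 29.9
```

```bash
python3 go.py  0.5486,-.1464,.026,-2.2
```

```text
t 7.15 pos [ 0.5478 -0.1469  0.0269] yaw 177.64 w 0.0537 F [ 1.3  1.2 -2.5] q [ 0.12  0.54  0.09  1.96 -0.08  0.65  1.79]
0.5486,-.1464,.026,-2.2 [-0.0017  0.0011  0.0019] -0.0026
```

Emit:
servo_tool:
  series:
    - [0,0,0.002,0,0.4]
    - [0,0,0.002,0,0.4]
    - [0,0,0.002,0,0.7]
    - [0,0,0.002,0,0.8]
    - [0,0,0.002,0,0.8]

```text
clock: 7.78
eef_pos: [0.5479, -0.1468, 0.026]
eef_rot: [0.064, 3.14, -0.0]
wrist_force: [-0.3, -0.4, 0.5]
gripper_width: 0.0678
finger_force: 0.0
```

Emit:
servo_tool:
  series:
    - [0,0,-0.05,0,0.8]
    - [0,0,-0.15,0,0.8]
    - [0,0,-0.25,0,0.9]
    - [0,0,-0.25,0,1]

```text
clock: 8.28
eef_pos: [0.5506, -0.1475, 0.1553]
eef_rot: [0.064, 3.131, -0.002]
wrist_force: [0.3, -0.2, -0.2]
gripper_width: 0.081
finger_force: 0.0
```

```bash
python3 go.py  0.5514,.0844,.15,9 .5514,.0844,.06,9
```

```text
t 8.28 pos [ 0.5506 -0.1475  0.1553] yaw 177.64 w 0.081 F [ 0.3 -0.2 -0.2] q [ 0.1   0.36  0.11  1.87 -0.05  0.9   1.77]
0.5514,.0844,.15,9 [0.0175 0.4636 0.0098] -0.1893
.5514,.0844,.06,9 [0.0192 0.4638 0.1898] -0.1893
```

Emit:
servo_tool:
  series:
    - [0.018,0.464,0.01,-0.19,1]
    - [0.018,0.464,0.01,-0.19,1]
    - [0.018,0.464,0.01,-0.19,1]
    - [0.018,0.464,0.01,-0.19,1]
    - [0.018,0.464,0.01,-0.19,1]

```text
clock: 8.9
eef_pos: [0.5469, 0.0904, 0.1448]
eef_rot: [0.261, -3.129, -0.003]
wrist_force: [-0.1, 0.1, 0.1]
gripper_width: 0.087
finger_force: 0.0
```

Emit:
servo_tool:
  series:
    - [0,0,0.05,0,1]
    - [0,0,0.1,0,1]
    - [0,0,0.1,0,1]

```text
clock: 9.28
eef_pos: [0.5461, 0.0835, 0.0936]
eef_rot: [0.245, -3.127, 0.002]
wrist_force: [-0.7, -0.1, 0.2]
gripper_width: 0.0868
finger_force: 0.0
```

```bash
python3 go.py  .5514,.0844,.02,9
```

```text
t 9.28 pos [0.5461 0.0835 0.0936] yaw -171.05 w 0.0868 F [-0.7 -0.1  0.2] q [-0.22  0.42 -0.01  1.95  0.01  0.78  1.49]
.5514,.0844,.02,9 [-0.0114  0.0002  0.1471] -0.0008
```

Emit:
servo_tool:
  series:
    - [-0.011,0,0.04,0,1]
    - [-0.011,0,0.1,0,1]
    - [-0.011,0,0.147,0,1]
    - [-0.011,0,0.147,0,1]
    - [-0.011,0,0.147,0,1]

```text
clock: 9.9
eef_pos: [0.5544, 0.0863, 0.0229]
eef_rot: [-0.247, 3.13, 0.0]
wrist_force: [0.4, -0.3, -0.9]
gripper_width: 0.087
finger_force: 0.0
```

Emit:
servo_tool:
  series:
    - [0,0,0,0,0.5]
    - [0,0,0,0,0.5]
    - [0,0,0,0,0.4]
    - [0,0,0,0,0.4]
    - [0,0,0,0,0.4]
  force: 20

```text
clock: 10.52
eef_pos: [0.5535, 0.0863, 0.0223]
eef_rot: [-0.248, 3.132, 0.0]
wrist_force: [-0.3, -1.4, 0.2]
gripper_width: 0.0516
finger_force: 20.0
```

```bash
python3 go.py  .5514,.0844,.02,9 .5514,.0844,.16,9
```

```text
t 10.53 pos [0.5535 0.0863 0.0223] yaw -170.95 w 0.0516 F [-0.3 -1.4  0.2] q [-0.22  0.54 -0.01  1.97  0.01  0.63  1.49]
.5514,.0844,.02,9 [ 0.0048 -0.003   0.0047] 0.0009
.5514,.0844,.16,9 [ 0.0047 -0.003  -0.2753] 0.0009
```

Emit:
servo_tool:
  series:
    - [0,0,-0.05,0,0.4]
    - [0,0,-0.15,0,0.4]
    - [0,0,-0.275,0,0.4]
    - [0,0,-0.275,0,0.4]

```text
clock: 11.02
eef_pos: [0.5569, 0.087, 0.1648]
eef_rot: [-0.247, 3.121, 0.002]
wrist_force: [0.4, -0.4, -1.2]
gripper_width: 0.0519
finger_force: 20.0
```

```bash
python3 go.py  .5434,-.3302,.16,-2.2
```

```text
t 11.03 pos [0.5569 0.087  0.1648] yaw -170.96 w 0.0519 F [ 0.4 -0.4 -1.2] q [-0.22  0.34 -0.01  1.87  0.    0.92  1.5 ]
.5434,-.3302,.16,-2.2 [ 0.1578 -0.8197  0.0072] 0.1874
```

Emit:
servo_tool:
  series:
    - [0.158,-0.82,0.007,0.187,0.4]
    - [0.158,-0.82,0.007,0.187,0.4]
    - [0.158,-0.82,0.007,0.187,0.4]
    - [0.158,-0.82,0.007,0.187,0.4]
    - [0.158,-0.82,0.007,0.187,0.4]

```text
clock: 11.65
eef_pos: [0.5422, -0.2275, 0.1555]
eef_rot: [-0.059, -3.139, -0.001]
wrist_force: [0.3, -0.1, -2.0]
gripper_width: 0.0521
finger_force: 20.0
```

```bash
python3 go.py  .5434,-.3302,.16,-2.2
```

```text
t 11.65 pos [ 0.5422 -0.2275  0.1555] yaw 177.85 w 0.0521 F [ 0.3 -0.1 -2. ] q [ 0.22  0.39  0.14  1.82 -0.07  0.93  1.92]
.5434,-.3302,.16,-2.2 [-0.0102 -0.2051 -0.0091] 0.0008
```

Emit:
servo_tool:
  series:
    - [-0.01,-0.205,-0.009,0,0.4]
    - [-0.01,-0.205,-0.009,0,0.4]
    - [-0.01,-0.205,-0.009,0,0.4]
    - [-0.01,-0.205,-0.009,0,0.4]
    - [-0.01,-0.205,-0.009,0,0.4]

```text
clock: 12.28
eef_pos: [0.5447, -0.3264, 0.1608]
eef_rot: [-0.055, -3.14, -0.003]
wrist_force: [0.9, 0.8, -0.5]
gripper_width: 0.0519
finger_force: 20.0
```

```bash
python3 go.py  .5434,-.3302,.06,-2.2
```

```text
t 12.28 pos [ 0.5447 -0.3264  0.1608] yaw 177.99 w 0.0519 F [ 0.9  0.8 -0.5] q [ 0.35  0.46  0.16  1.71 -0.09  0.98  2.09]
.5434,-.3302,.06,-2.2 [ 0.0021 -0.008   0.2017] 0.0032
```

Emit:
servo_tool:
  series:
    - [0.002,-0.008,0.08,0.003,0.4]
    - [0.002,-0.008,0.18,0.003,0.4]
    - [0.002,-0.008,0.18,0.003,0.4]
    - [0.002,-0.008,0.18,0.003,0.4]

```text
clock: 12.78
eef_pos: [0.5446, -0.3324, 0.0731]
eef_rot: [0.062, 3.139, -0.001]
wrist_force: [1.1, -0.1, -1.0]
gripper_width: 0.0519
finger_force: 20.0
```

```bash
python3 go.py  .5434,-.3302,.031,-2.2;python3 -c "
from h import *
a=grab_frame('scene');b=grab_frame('top')
save('v5.png',np.hstack([cv2.resize(a[230:400,120:320],(400,340)),cv2.resize(b[140:310,350:550],(400,340))]))"
```

```text
t 12.78 pos [ 0.5446 -0.3324  0.0731] yaw 177.72 w 0.0519 F [ 1.1 -0.1 -1. ] q [ 0.37  0.56  0.15  1.77 -0.11  0.82  2.11]
.5434,-.3302,.031,-2.2 [0.0027 0.0044 0.0843] -0.0013
```

View pics/v5.png

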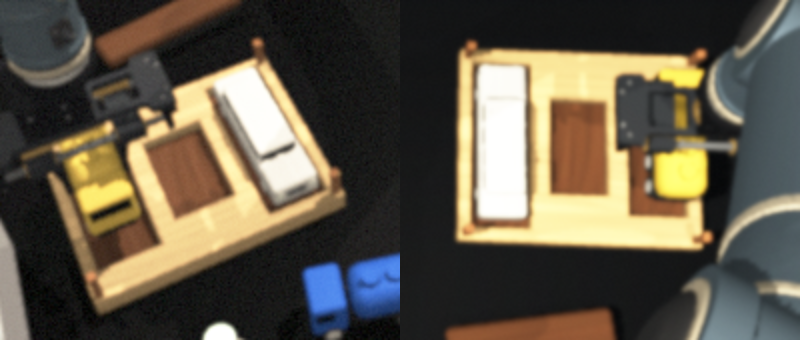

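The limousine sits in the long bay (top crop 475-528, 65-220). The tanker is over the medium bay (630-705, 68-198). I'll compare it with the model.

```bash
python3 -c "
from fit import *
print(cv2.boundingRect((render('tanker','top',np.array([.5446,-.3324,.051,-.0387]))>.5).astype(np.uint8)))
print('seen',350+215+50, [350+(630-400)/2,350+(707-400)/2],[140+68/2,140+199/2])
"
```

```text
(472, 173, 32, 68)
seen 615 [465.0, 503.5] [174.0, 239.5]
```

Emit:
servo_tool:
  series:
    - [0.002,0.004,0.04,-0.001,0.4]
    - [0.002,0.004,0.065,-0.001,0.4]
    - [0.002,0.004,0.08,-0.001,0.4]
    - [0.002,0.004,0.084,-0.001,0.4]
    - [0.002,0.004,0.084,-0.001,0.4]

```text
clock: 13.5
eef_pos: [0.5426, -0.3308, 0.0304]
eef_rot: [0.063, 3.141, -0.0]
wrist_force: [-1.1, 0.8, 2.1]
gripper_width: 0.0522
finger_force: 20.0
```

```bash
python3 go.py  .5434,-.3302,.030,-2.2
```

```text
t 13.5 pos [ 0.5426 -0.3308  0.0304] yaw 177.7 w 0.0522 F [-1.1  0.8  2.1] q [ 0.38  0.62  0.14  1.79 -0.12  0.74  2.12]
.5434,-.3302,.030,-2.2 [-0.0016  0.0012  0.0008] -0.0016
```

Emit:
servo_tool:
  series:
    - [0,0,0,0,0.7]
    - [0,0,0,0,0.8]
    - [0,0,0,0,0.8]

```text
clock: 13.88
eef_pos: [0.5425, -0.3307, 0.0296]
eef_rot: [0.063, 3.141, -0.0]
wrist_force: [0.7, 0.1, -0.1]
gripper_width: 0.068
finger_force: 0.0
```

Emit:
servo_tool:
  series:
    - [0,0,-0.05,0,0.8]
    - [0,0,-0.15,0,0.8]
    - [0,0,-0.25,0,0.9]
    - [0,0,-0.25,0,1]

```text
clock: 14.38
eef_pos: [0.545, -0.3324, 0.1594]
eef_rot: [0.063, 3.132, -0.007]
wrist_force: [-0.4, 0.8, 0.1]
gripper_width: 0.081
finger_force: 0.0
```

```bash
python3 go.py  .5351,.2376,.15,-2.3
```

```text
t 14.38 pos [ 0.545  -0.3324  0.1594] yaw 177.7 w 0.081 F [-0.4  0.8  0.1] q [ 0.36  0.46  0.17  1.71 -0.09  0.97  2.09]
.5351,.2376,.15,-2.3 [0.0657 1.1383 0.0136] 0.0
```

Emit:
servo_tool:
  series:
    - [0.05,0.9,0.01,0,1]
    - [0.05,0.9,0.01,0,1]
    - [0.05,0.9,0.01,0,1]
    - [0.05,0.9,0.01,0,1]
    - [0.05,0.9,0.01,0,1]

```text
clock: 15.0
eef_pos: [0.5367, -0.0162, 0.1503]
eef_rot: [-0.063, -3.14, -0.0]
wrist_force: [0.3, 0.2, 0.1]
gripper_width: 0.0872
finger_force: 0.0
```

```bash
python3 go.py  .5351,.2376,.15,-2.3
```

```text
t 15.0 pos [ 0.5367 -0.0162  0.1503] yaw 177.7 w 0.0872 F [0.3 0.2 0.1] q [-0.11  0.32  0.08  1.94 -0.03  0.88  1.51]
.5351,.2376,.15,-2.3 [0.0235 0.507  0.0006] 0.0
```

Emit:
servo_tool:
  series:
    - [0.023,0.507,0,0,1]
    - [0.023,0.507,0,0,1]
    - [0.023,0.507,0,0,1]
    - [0.023,0.507,0,0,1]
    - [0.023,0.507,0,0,1]

```text
clock: 15.62
eef_pos: [0.5341, 0.2423, 0.15]
eef_rot: [-0.047, -3.139, -0.004]
wrist_force: [1.1, -1.7, 0.2]
gripper_width: 0.087
finger_force: 0.0
```

Emit:
servo_tool:
  series:
    - [0,0,0.05,0,1]
    - [0,0,0.1,0,1]
    - [0,0,0.1,0,1]

```text
clock: 16.0
eef_pos: [0.5344, 0.2335, 0.0987]
eef_rot: [-0.065, -3.136, 0.005]
wrist_force: [-0.3, -0.4, 0.3]
gripper_width: 0.087
finger_force: 0.0
```

```bash
python3 go.py  .5351,.2376,.019,-2.3
```

```text
t 16.0 pos [0.5344 0.2335 0.0987] yaw 177.64 w 0.087 F [-0.3 -0.4  0.3] q [-0.48  0.46 -0.    1.87  0.    0.82  1.04]
.5351,.2376,.019,-2.3 [-0.0018  0.0087  0.1593] -0.001
```

Emit:
servo_tool:
  series:
    - [-0.002,0.008,0.05,0,1]
    - [-0.002,0.008,0.11,0,1]
    - [-0.002,0.008,0.159,0,1]
    - [-0.002,0.008,0.159,0,1]
    - [-0.002,0.008,0.159,0,1]

```text
clock: 16.62
eef_pos: [0.5383, 0.2397, 0.023]
eef_rot: [0.064, 3.139, 0.001]
wrist_force: [0.7, -0.2, -0.8]
gripper_width: 0.0873
finger_force: 0.0
```

Emit:
servo_tool:
  series:
    - [0,0,0,0,0.5]
    - [0,0,0,0,0.5]
    - [0,0,0,0,0.4]
    - [0,0,0,0,0.4]
    - [0,0,0,0,0.4]
  force: 15

```text
clock: 17.25
eef_pos: [0.5374, 0.2397, 0.0218]
eef_rot: [0.063, 3.141, 0.0]
wrist_force: [-0.2, -1.0, 1.5]
gripper_width: 0.0543
finger_force: 14.8
```

```bash
python3 go.py  .5351,.2376,.019,-2.3
```

```text
t 17.25 pos [0.5374 0.2397 0.0218] yaw 177.71 w 0.0543 F [-0.2 -1.   1.5] q [-0.49  0.57 -0.01  1.91  0.01  0.66  1.03]
.5351,.2376,.019,-2.3 [ 0.0044 -0.0043  0.0056] 0.0002
```

Emit:
servo_tool:
  series:
    - [0,0,-0.05,0,0.4]
    - [0,0,-0.15,0,0.4]
    - [0,0,-0.275,0,0.4]
    - [0,0,-0.275,0,0.4]

```text
clock: 17.75
eef_pos: [0.5406, 0.2411, 0.1645]
eef_rot: [0.063, 3.131, 0.008]
wrist_force: [-0.1, 0.0, -1.6]
gripper_width: 0.0544
finger_force: 14.8
```

Emit:
servo_tool:
  series:
    - [-0.02,-0.9,0,0,0.4]
    - [-0.02,-0.9,0,0,0.4]
    - [-0.02,-0.9,0,0,0.4]
    - [-0.02,-0.9,0,0,0.4]
    - [-0.02,-0.9,0,0,0.4]

```text
clock: 18.38
eef_pos: [0.5306, -0.0747, 0.1579]
eef_rot: [-0.062, -3.139, -0.0]
wrist_force: [1.8, -0.0, -0.5]
gripper_width: 0.0541
finger_force: 14.8
```

```bash
python3 go.py  .5473,-.2383,.16,-2.2
```

```text
t 18.38 pos [ 0.5306 -0.0747  0.1579] yaw 177.72 w 0.0541 F [ 1.8 -0.  -0.5] q [-0.03  0.31  0.11  1.94 -0.04  0.89  1.63]
.5473,-.2383,.16,-2.2 [-0.0464 -0.3255 -0.0044] -0.0013
```

Emit:
servo_tool:
  series:
    - [-0.046,-0.325,-0.004,0,0.4]
    - [-0.046,-0.325,-0.004,0,0.4]
    - [-0.046,-0.325,-0.004,0,0.4]
    - [-0.046,-0.325,-0.004,0,0.4]
    - [-0.046,-0.325,-0.004,0,0.4]

```text
clock: 19.0
eef_pos: [0.5476, -0.2349, 0.1598]
eef_rot: [-0.062, -3.139, -0.003]
wrist_force: [-0.6, -0.1, -0.8]
gripper_width: 0.0539
finger_force: 14.8
```

Emit:
servo_tool:
  series:
    - [0,0,0,0,0.4]
    - [0,0,0.05,0,0.4]
    - [0,0,0.08,0,0.4]
    - [0,0,0.08,0,0.4]

```text
clock: 19.5
eef_pos: [0.5475, -0.235, 0.1198]
eef_rot: [-0.061, -3.138, -0.002]
wrist_force: [-0.0, 0.3, -0.4]
gripper_width: 0.0543
finger_force: 14.8
```

```bash
python3 go.py  .5473,-.2383,.07,-2.2;python3 -c "
from h import *
a=grab_frame('scene');b=grab_frame('top')
save('v6.png',np.hstack([cv2.resize(a[230:400,120:320],(400,340)),cv2.resize(b[140:310,350:550],(400,340))]))"
```

```text
t 19.5 pos [ 0.5475 -0.235   0.1198] yaw 177.78 w 0.0543 F [-0.   0.3 -0.4] q [ 0.22  0.45  0.16  1.84 -0.09  0.87  1.95]
.5473,-.2383,.07,-2.2 [-0.0002 -0.0068  0.0997] -0.0003
```

View pics/v6.png

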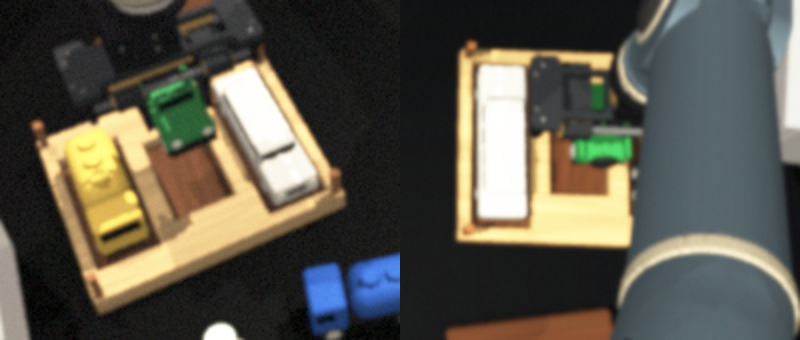

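The tanker and limousine are seated, and the jeep hangs level over the short bay (top crop, lower edge at row 165). I'll check its x and lower it.

```bash
python3 -c "
from fit import *
print(cv2.boundingRect((render('jeep','top',np.array([.5452,-.235,.098,-.0387]))>.5).astype(np.uint8)), 140+165/2)
"
```

```text
(434, 178, 30, 49) 222.5
```

Emit:
servo_tool:
  series:
    - [0,-0.006,0.05,0,0.4]
    - [0,-0.006,0.1,0,0.4]
    - [0,-0.006,0.1,0,0.4]
    - [0,-0.006,0.1,0,0.4]

```text
clock: 20.1
eef_pos: [0.5491, -0.2395, 0.0724]
eef_rot: [0.063, 3.139, -0.001]
wrist_force: [0.7, -0.3, -0.2]
gripper_width: 0.0541
finger_force: 14.8
```

```bash
python3 go.py  .5473,-.2383,.031,-2.2; python3 -c "
from h import *
b=grab_frame('top');a=grab_frame('scene')
save('v7.png',np.hstack([cv2.resize(a[230:400,120:320],(400,340)),cv2.resize(b[140:310,350:550],(400,340))]))"
```

```text
t 20.1 pos [ 0.5491 -0.2395  0.0724] yaw 177.71 w 0.0541 F [ 0.7 -0.3 -0.2] q [ 0.23  0.51  0.15  1.86 -0.1   0.77  1.96]
.5473,-.2383,.031,-2.2 [0.0039 0.0023 0.0829] -0.0015
```

View pics/v7.png

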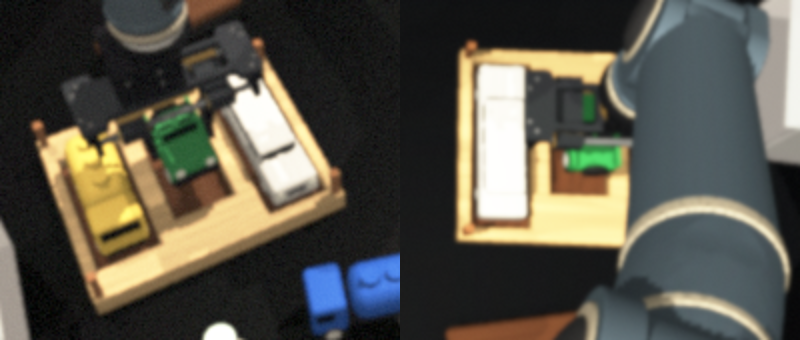

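```bash
python3 -c "
from fit import *
def low(img,c0,c1,r0,r1):
    g=img[r0:r1,c0:c1].astype(int);m=(g[...,1]>g[...,0]+30)&(g[...,1]>g[...,2]+30);y,x=np.nonzero(m);return r0+y.min(),r0+y.max(),c0+x.min(),c0+x.max()
t1=cv2.imread('pics/t1.png')[:,:,::-1]
print('start',low(t1,205,265,185,250))
r=np.load('res.npy',allow_pickle=True).item()['jeep'];z=r.copy();z[2]=0
print('render0',cv2.boundingRect((render('jeep','top',z)>.5).astype(np.uint8)))
b=grab_frame('top')
print('now',low(b,420,465,190,240))
print('render',cv2.boundingRect((render('jeep','top',np.array([.5468,-.2395,.0506,-.0387]))>.5).astype(np.uint8)))
"
```

```text
start (np.int64(197), np.int64(235), np.int64(221), np.int64(247))
render0 (222, 195, 28, 45)
now (np.int64(190), np.int64(225), np.int64(434), np.int64(460))
render (431, 184, 29, 46)
```

Emit:
servo_tool:
  series:
    - [0.004,0.002,0.04,-0.001,0.4]
    - [0.004,0.002,0.065,-0.001,0.4]
    - [0.004,0.002,0.08,-0.001,0.4]
    - [0.004,0.002,0.084,-0.001,0.4]
    - [0.004,0.002,0.084,-0.001,0.4]

```text
clock: 20.88
eef_pos: [0.5462, -0.2381, 0.0298]
eef_rot: [-0.061, -3.141, -0.001]
wrist_force: [-2.0, 1.0, 4.7]
gripper_width: 0.0541
finger_force: 14.8
```

```bash
python3 go.py  .5473,-.2383,.0295,-2.2
```

```text
t 20.88 pos [ 0.5462 -0.2381  0.0298] yaw 177.76 w 0.0541 F [-2.   1.   4.7] q [ 0.24  0.57  0.13  1.89 -0.11  0.69  1.97]
.5473,-.2383,.0295,-2.2 [-0.0023 -0.0003  0.0006] -0.0006
```

Emit:
servo_tool:
  series:
    - [0,0,0,0,0.65]
    - [0,0,0,0,0.75]
    - [0,0,0,0,0.75]

```text
clock: 21.25
eef_pos: [0.5464, -0.2382, 0.0291]
eef_rot: [0.061, 3.141, -0.0]
wrist_force: [0.1, -0.3, -0.7]
gripper_width: 0.0641
finger_force: 0.0
```

Emit:
servo_tool:
  series:
    - [0,0,-0.05,0,0.75]
    - [0,0,-0.15,0,0.75]
    - [0,0,-0.3,0,0.8]
    - [0,0,-0.35,0,0.8]
    - [0,0,-0.35,0,0.8]

```text
clock: 21.88
eef_pos: [0.5482, -0.2391, 0.2079]
eef_rot: [0.061, 3.134, -0.004]
wrist_force: [-0.2, 0.5, -0.6]
gripper_width: 0.069
finger_force: 0.0
```

Emit:
servo_tool:
  series:
    - [0,0.6,0,0,1]
    - [0,0.6,0,0,1]
    - [0,0.6,0,0,1]
    - [0,0.6,0,0,1]
    - [0,0.6,0,0,1]

```text
clock: 22.5
eef_pos: [0.5568, 0.0646, 0.2027]
eef_rot: [-0.058, -3.139, -0.0]
wrist_force: [-0.3, -0.3, -0.4]
gripper_width: 0.0871
finger_force: 0.0
```

Emit:
servo_tool:
  series:
    - [0,0.1,0,0,1]
    - [0,0.1,0,0,1]
    - [0,0.1,0,0,1]
    - [0,0.1,0,0,1]

```text
clock: 23.0
eef_pos: [0.5597, 0.1096, 0.2036]
eef_rot: [-0.066, -3.14, 0.001]
wrist_force: [-0.8, -0.5, -0.2]
gripper_width: 0.087
finger_force: 0.0
```

```bash
python3 -c "
from h import *
a=grab_frame('scene');b=grab_frame('top')
print(get_state()['clock'])
A=np.hstack([cv2.resize(a[230:400,120:320],(400,340)),cv2.resize(b[140:310,350:550],(400,340))]);B=np.hstack([cv2.resize(a[:400],(400,250)),cv2.resize(b,(400,250))])
save('v8.png',np.vstack([A,B]))"
```

```text
23.1
```

View pics/v8.png

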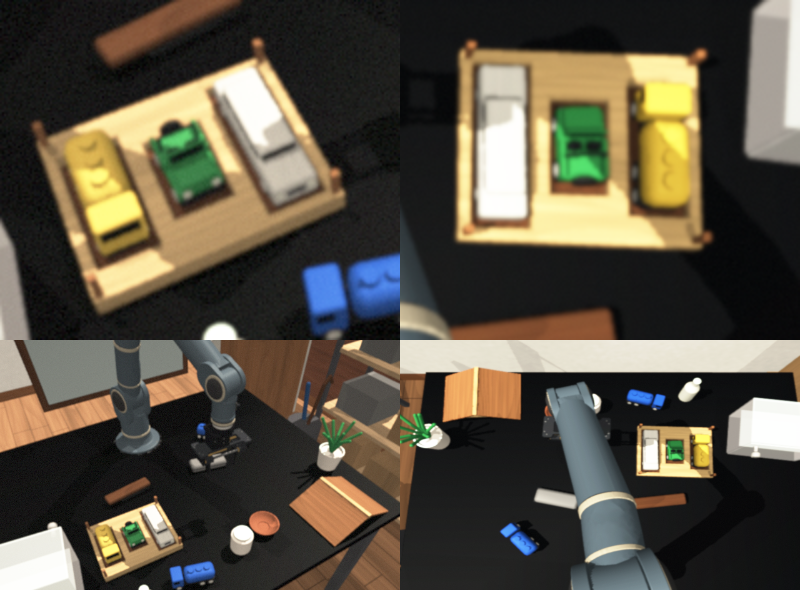

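All three sit in their bays (top crop: limousine 475-528, jeep 555-607, tanker 632-690), and the bystanders are unmoved. I'll run one fit to check the heights.

```bash
python3 -c "
from fit import *
grab_frame('scene');grab_frame('top')
G=np.array([.545,-.2383])
for q,y in(('limousine',.092),('tanker',-.092),('jeep',0)):
    p0=np.array([.545+y*.0387,-.2383+y,.008,-.0387]);ms={}
    for c in('scene','top'):
        e=proj(c,p0[:3]+[0,0,.03]);r=min(cut_out(q,c),key=lambda r:np.hypot(*(np.array(r['box'][:2])-e)));ms[c]=r['mask']*1.
    p,f=fit(q,ms,p0);print(q,(p-p0).round(4),p[2].round(4),f.round(2))
"
```

```text
Traceback (most recent call last):
ValueError: min() iterable argument is empty
```

```bash
python3 -c "
from fit import *
for q,y in(('limousine',.092),('tanker',-.092),('jeep',0)):
    p0=np.array([.545+y*.0387,-.2383+y,.008,-.0387]);ms={}
    for c in('scene','top'):
        for k in range(4):
            grab_frame(c);L=cut_out(q,c);e=proj(c,p0[:3]+[0,0,.03]);L=[r for r in L if np.hypot(*(np.array(r['box'][:2])-e))<20]
            if L: ms[c]=L[0]['mask']*1.;break
    p,f=fit(q,ms,p0);print(q,list(ms),(p-p0).round(4),p[2].round(4),f.round(2))
"
```

```text
limousine ['scene', 'top'] [0.0011 0.0001 0.0073 0.0111] 0.0153 -1.83
tanker ['scene', 'top'] [-0.0012  0.002   0.0029 -0.0137] 0.0109 -1.76
jeep ['scene', 'top'] [-0.0046  0.0022  0.006   0.0125] 0.014 -1.64
```

All three sit centred and at floor height, because the fit's height bias matches the one on the shelf.

```bash
python3 -c "
from station import *
print(hand_in())"
```

```text
the job is handed in; nothing more can be done
None
```

The limousine, tanker and jeep are on the floors of the long, medium and short bays, each lowered gently in that order. The other things on the shelf look unmoved in the final pictures, and the job was handed in at about 24 s of the 72 s allowed.

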